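# Strap the sprung tweezers into the gap jig and hold them at the marked tip gap

## Task

On the green checking jig, press the free end of the raised orange keeper strap down until it clicks and stays shut by itself over the heel of the steel sprung tweezers. Then squeeze the tweezers by their blue grip pads, without lifting them out of the jig, until each tip lines up with the yellow pointer standing in front of it, and hold that gap steady: you finish still squeezing, not letting go. Do not shift the yellow pointers, and leave the other things on the bench alone.

Things in the scene. Friction and masses are not known exactly. Their poses are not given: they have to be found in the camera images.
- jig: Green base plate 250 x 100 x 10 mm, fixed, carrying all. Origin on the bench, below the point midway between the blue grip pads; x runs along the tweezers from heel to tips, y to its left (strap hinge side), z up. Aluminium saddle (channel for the heel) at x -147..-85 mm, up to z 42; black pointer bed at x +59..+91, up to z 44 at its ends (y beyond +-42) and 29 between.
- saddle (a point): Where the tweezers' origin lies when seated: jig frame (-85, 0, 30) mm. The heel has 1 to 2 mm play in the saddle.
- strap (a joint): Orange keeper strap, 22 mm wide (along jig x), 4 mm thick, reaching 55 mm from its hinge towards jig -y. Angle in rad: 0 shut (level over the heel, top at z 49 mm), 0.95 fully open; starts at 0.6 to 0.95. A weak spring lifts it. Over the last 10 mm its end rides past a sprung steel catch (top z 48 mm, y below -32): about 10 N; it clicks some 4 mm before shut and then stays shut; short of that it springs back.
- strap_hinge (a point): Hinge line of the strap, along jig x, at jig (-115, +22, 47) mm.
- strap_end (a point): On the strap's outer (top) face, 50 mm from the hinge, 5 mm short of its free end.
- tweezers: Sprung steel tweezers, 186 mm long, loose, level in the saddle, about 0.13 kg. Origin on the underside, midway between the blade roots; x to the tips, y left. Heel 14 x 14 mm; two blades 3 mm thick, 12 mm high (z 30..42 mm over the bench), 130 mm long, pivoting at y +-4 mm. Each has a blue grip pad 36 mm long, its middle 85 mm ahead of the origin, its face 3 mm out from mid-blade.
- blade_l (a joint): Angle of the left blade outwards, rad: 0 is parallel to the tweezers' x axis, 0.16 at rest (tips about 50 mm apart, 43 mm over the grip pads). Spring 4 N m/rad: about 3 to 7 N on the grip pads brings the tips to the pointers. Each 1 mm at the pads moves the tip about 1.5 mm.
- blade_r (a joint): The same for the right blade.
- tip_l (a point): End of the left blade, mid thickness and mid height (z 36 mm).
- tip_r (a point): End of the right blade, likewise.
- grip_l (a point): Middle of the outer face of the left blue grip pad (z 36 mm).
- grip_r (a point): Middle of the outer face of the right blue grip pad.
- index_l (a point): Rear end of the left yellow pointer, an upright fin 2.5 mm thick and about 20 mm long along jig x, z 31..44 mm, 8 mm ahead of the left tip. Its y in the jig is where the middle of the left tip must come. It points along jig x.
- index_r (a point): The same of the right pointer. The left one stands 6 to 16 mm, the right one 9 to 13 mm from the centre line of the jig, not mirrored: the squeeze must be shifted a little sideways to suit both.
- eraser: Blue and white eraser 21 x 44 x 12 mm, bystander. Origin under its centre.
- marker: White marker pen with black cap 12 x 138 x 15 mm, bystander. Origin under its centre.
- matchbox: Yellow matchbox 36 x 54 x 15 mm, bystander. Origin under its centre.
Things that resemble listed ones, but are neither listed nor needed, are in the scene too. What is shaped like the tweezers but purple or red is not meant.

How it is judged:
By the outcome, as a careful person would: the job done as asked, in the order asked, and still so for the second after the job is handed in, while the arm keeps its last pose, push and grip.
It also fails if it takes over 45 s, if anything falls off the work surface, if the arm or the gripper's body presses on something with over 40 N, if the wrist force passes 120 N, or if a joint passes its speed limit or range.

## Robot

A 6-joint arm with a two-finger parallel gripper is mounted at the origin on a cart in front of the work surface, level with it; the furniture and walls round the work are solid. World frame = base frame: x ahead of the robot, y to its left, z up, the work surface at z = 0. Lengths are in mm, angles in rad, forces in N, time in s.
With the tool pointing down it reaches from about 400 to 925 mm from the base axis. Payload 12.5 kg.
Tool frame: the origin (TCP) lies on the centre line of the jaws, within the pads' length; the fingertips stand 17 mm ahead of it and the grasp point (between the pads) lies 2 mm behind it; z points along the fingers, y is the line along which they close (so a half turn about z gives the same grasp; the last joint's range is limited). The gripper opens to 95 mm and grips with 3 to 60 N. Pads are 20 mm wide; open, the fingers measure 119 mm over their backs; the gripper's body (75 mm by 180 mm) begins 59 mm behind the grasp point.
Start: joints at [1.157, 0.491, 1.559, -0, 1.092, -0.106], TCP at [189.334, 595.649, 231.661] pointing down, gripper open.
Joint ranges: [-3.1, 3.1], [-0.84, 2.19], [0.05, 2.79], [-1.13, 4.28], [0.06, 2.93], [-2.69, 2.69]. Speed limits (rad/s): [2.22, 2.22, 2.79, 3.14, 3.14, 3.14].

## Interface

Orientations are given as [roll, pitch, yaw] about the fixed x, y, z axes, in that order (R = Rz(yaw) Ry(pitch) Rx(roll)).
In Python, from cell import env gives the robot as it stands.
- The arm moves only by the tool drive_tool, never from a script. Its argument "deltas" is text: rows parted by semicolons, each of 4 numbers parted by spaces: the shift along the world's x, y, z normalised to -1 to 1, where 1 is 100 mm, then the turn about the world's z normalised to -1 to 1, where 1 is 180 degrees. A call has 1 to 10 rows; each row shifts and turns the commanded pose from where the row before left it; what a row does not reach is not made up. A row lasts 1/12 s, in which the tool goes at most 41.7 mm and 7.16 degrees, less where a joint would pass 70% of its speed; a pose out of reach is approached as far as the arm can. A call with a number of a shift or a turn outside -1 to 1 is refused whole. A call with a gripper value outside its range is refused whole. "gripper" is the closure, from 0 (fully open) to 1 (shut), set as the call begins (left out, the last holds). The fingers move at their own pace and stop on an object; the grip force is fixed at half the most. Time passes only in rows, so rows that do not move let the fingers close. It gives the time, the measured TCP pose, the force, the opening and the grip force at its end, in the units of the state.
- env.state(): the state, without advancing time (a new reading comes with each control period).
- env.read_camera(name): name is "scene" or "top" or "wrist"; returns (picture, depth): 400x640x3 uint8, red, green, blue; 400x640 float32, mm along the optical axis (not along the pixel's ray), 0 where there is no reading.
- env.camera_params(name): a dict with "mtx" (3x3 intrinsics, pixels), "camera_from_world" (4x4, takes a point from world to camera coordinates); the wrist camera has in their place "mount" (4x4, takes a point from camera to tool coordinates, whose origin is the TCP and whose axes are the flange's). Camera axes: x right, y down, z forward; pixel columns grow to the right and rows downward; lengths in mm; the calibration is good to about 2 mm. The wrist camera is an equidistant fisheye: a pixel r from the principal point sees the ray r / f radians off the axis. A picture is of the moment at which its call begins: read the wrist's pose just before it. camera_params takes no time and is no camera call.
- env.job_done(): hands the job in; it is judged then, once.
The state is a dict: "t": time; "joints": joint angles; "qvel": joint speeds; "tau": joint torques, N m; "eef_pos": TCP position; "tcp_rot": TCP orientation; "ft_force": force on the tool from outside, world axes, zero at the start; "moment": the same for the moment, N m; "opening": opening from 0.0 (shut) to 1.0 (fully open); "grip_force": force on a finger pad.
Only numpy, scipy, OpenCV 4.12 (cv2) and the standard library are available. Lean on these libraries where they do the work, as an engineer would, in place of code of your own. Each camera call takes 0.05 s, during which the arm holds its last target. There are 200 camera calls.

## Working session

There is one attempt and no reset: what is moved stays moved. The work goes in short steps, Python scripts to look and compute and a tool call to move; the robot and the scene stay as the last step left them, time stands still between calls to the robot, and variables do not carry over. Pictures are saved under pics/ and viewed, at most 10 in all, crops included, and the job is handed in when it is done.

Besides the shell and the picture viewer there is one more tool, called after ">>>" as name(argument=value, ...) on one line, values as JSON. drive_tool: Moves the arm, as the interface text tells. Its arguments: {"type":"object","properties":{"deltas":{"type":"string"},"gripper":{"type":"number"}},"required":["deltas"]}

```bash
mkdir -p pics; ls
cat > h.py <<'E'
import numpy as np, cv2
from cell import env
def shot(n,f):
    im,d=env.read_camera(n); cv2.imwrite(f'pics/{f}.png',im[:,:,::-1]); np.save(f'pics/{f}.npy',d); return im,d
def w(n,u,v,d):
    p=env.camera_params(n);K=np.array(p['mtx']);T=np.linalg.inv(np.array(p['camera_from_world']))
    c=np.linalg.inv(K)@[u,v,1]*d; return (T@[*c,1])[:3]
def wz(n,u,v,z):
    a=w(n,u,v,100.);b=w(n,u,v,1000.); s=(z-a[2])/(b[2]-a[2]); return a+s*(b-a)
E
python3 - <<'E'
from h import *
s=env.state();print(s)
shot('top','top0');shot('scene','scene0')
p=env.camera_params('top');print(p);print(env.camera_params('wrist'))
E
```

```text
pics
{'t': 0.0, 'joints': array([ 1.15737123e+00,  4.91545116e-01,  1.55945661e+00, -2.10831407e-05,
        1.09171137e+00, -1.05613513e-01]), 'qvel': array([ 0.0008865 ,  0.0008603 , -0.00087659, -0.00088998, -0.00153167,
        0.00054121]), 'tau': array([-3.15462159e-03, -6.12637925e+01, -2.58177906e+01,  6.90663094e-02,
        4.82232857e-02, -9.61825572e-05]), 'eef_pos': array([189.2556672 , 595.4130769 , 231.06824872]), 'tcp_rot': array([-3.14047647e+00, -9.95204042e-05,  2.83379074e+00]), 'ft_force': array([ 0.72274461,  0.23399598, -1.41226397]), 'moment': array([-0.02131688, -0.03187499,  0.03848193]), 'grip_force': 0.0, 'opening': 0.9984483370770099}
{'mtx': array([[491.14329658,   0.        , 319.5803808 ],
       [  0.        , 491.14329658, 191.43981974],
       [  0.        ,   0.        ,   1.        ]]), 'camera_from_world': array([[-2.52985840e-02, -9.99576033e-01, -1.44130355e-02,
        -9.60508314e+01],
       [-9.84633959e-01,  2.74072354e-02, -1.72466841e-01,
         5.54565561e+02],
       [ 1.72788742e-01,  9.82839737e-03, -9.84909871e-01,
         1.23351361e+03],
       [ 0.00000000e+00,  0.00000000e+00,  0.00000000e+00,
         1.00000000e+00]])}
{'mtx': array([[309.70691629,   0.        , 322.46920428],
       [  0.        , 309.70691629, 197.16013659],
       [  0.        ,   0.        ,   1.        ]]), 'mount': array([[ 4.46940529e-05, -9.68182874e-01, -2.50243722e-01,
         7.08975603e+01],
       [ 9.99999947e-01,  1.23953528e-04, -3.00969119e-04,
        -1.00267238e+00],
       [ 3.22411739e-04, -2.50243695e-01,  9.68182828e-01,
        -1.52862706e+02],
       [ 0.00000000e+00,  0.00000000e+00,  0.00000000e+00,
         1.00000000e+00]])}
```

View pics/top0.png

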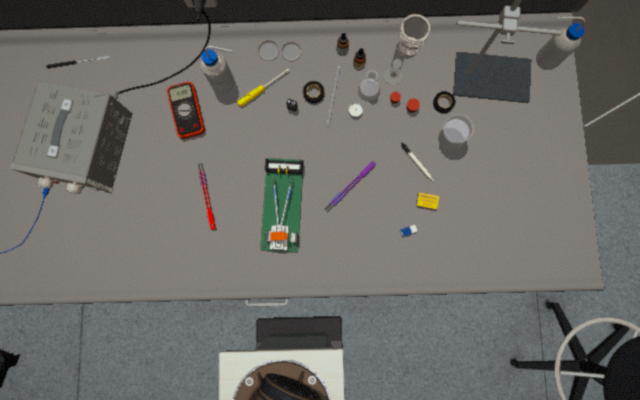

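View pics/scene0.png

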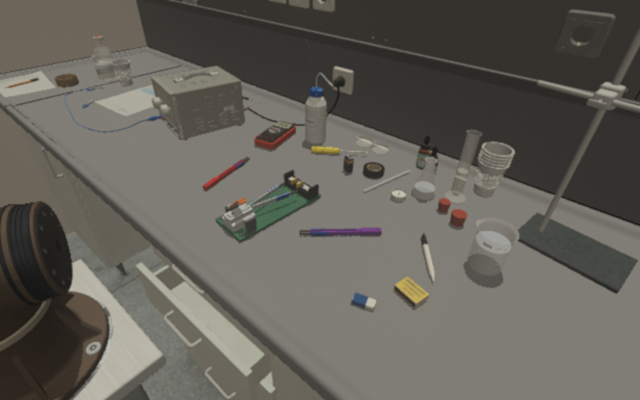

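The top view shows the jig at about (262–303, 158–251), with heel and strap near (278,237) and pointers near (283,168). I'll enlarge it.

Run:
```python
from h import *
im=cv2.imread('pics/top0.png')
c=cv2.resize(im[152:257,245:320],None,fx=5.6,fy=5.6,interpolation=cv2.INTER_CUBIC)
cv2.imwrite('pics/top0c.png',c)
```

```text
(no output)
```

View pics/top0c.png

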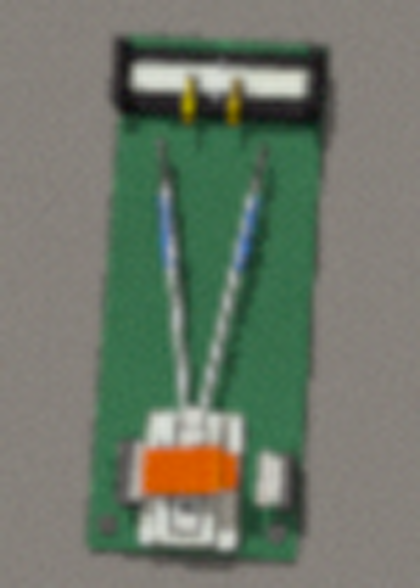

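Run:
```python
from h import *
def P(n,x,y,z): 
    q=wz('top',245+x/5.6-.4,152+y/5.6-.4,z); print(n,q.round(1)); return q
bl=P('bl',90,548,10);br=P('br',297,558,10)
P('bedTL',118,38,44);P('bedTR',327,45,44)
P('bedBL',118,118,44)
P('edgeL',104,250,10);P('edgeR',314,250,10)
P('padL',166,235,42);P('padR',245,235,42)
P('ptrL rear',188,120,44);P('ptrR rear',232,122,44);P('ptrLf',193,80,44);P('ptrRf',237,82,44)
P('tipL',161,143,42);P('tipR',264,147,42)
P('saddle fl',152,412,42);P('saddle fr',242,412,42)
```

```text
bl [407.5  48.8  10. ]
br [400.3 -48.6  10. ]
bedTL [645.3  29.9  44. ]
bedTR [639.1 -69.   44. ]
bedBL [606.6  30.2  44. ]
edgeL [549.5  41.4  10. ]
edgeR [546.7 -59.3  10. ]
padL [550.4   8.3  42. ]
padR [549.4 -28.7  42. ]
ptrL rear [604.7  -2.8  44. ]
ptrR rear [603.2 -23.5  44. ]
ptrLf [623.9  -5.4  44. ]
ptrRf [622.4 -26.2  44. ]
tipL [594.5  10.2  42. ]
tipR [591.2 -38.3  42. ]
saddle fl [467.5  15.5  42. ]
saddle fr [466.4 -26.2  42. ]
```

The crop shows the jig with its +x pointing away from the robot. The raised strap end is near (238,468) and the pointers' rear ends are near (188,120) and (232,122). From this I estimate the origin at about (551,-12) with yaw ≈ -0.08. I'll move above the strap with the fingers closed, turning so the wrist camera faces the tips.

>>> drive_tool(deltas="0.17 -0.22 -0.03 -0.0385;0.17 -0.22 -0.03 -0.0385;0.17 -0.22 -0.03 -0.0385;0.17 -0.22 -0.03 -0.0385;0.17 -0.22 -0.03 -0.0385;0.17 -0.22 -0.03 -0.0385;0.17 -0.22 -0.03 -0.0385;0.17 -0.22 -0.03 -0.0385;0.17 -0.22 -0.03 -0.0385;0.17 -0.22 -0.03 -0.0385", gripper=1)

```text
t: 0.93
eef_pos: [359.9, 374.4, 201.4]
tcp_rot: [-3.141, 0.0, 1.618]
ft_force: [-0.3, -0.8, 0.2]
opening: 0.357
grip_force: 0.0
```

>>> drive_tool(deltas="0.1 -0.26 -0.03 -0.0385;0.1 -0.26 -0.03 -0.0385;0.1 -0.26 -0.03 -0.0385;0.1 -0.26 -0.03 -0.0385;0.1 -0.26 -0.03 -0.0385;0.1 -0.26 -0.03 -0.0385;0.05 -0.26 -0.03 -0.0385;0.05 -0.26 -0.03 -0.0385;0.05 -0.26 -0.03 -0.0385;0.05 -0.26 -0.03 -0.0385")

```text
t: 1.77
eef_pos: [439.3, 114.4, 171.4]
tcp_rot: [-3.142, 0.0, 0.409]
ft_force: [0.5, 0.4, 0.3]
opening: 0.004
grip_force: 0.0
```

>>> drive_tool(deltas="0 -0.31 -0.05 -0.039;0 -0.31 -0.05 -0.039;-0.02 -0.31 -0.05 -0.039;-0.02 -0.31 -0.05 -0.039;0 0 0 0;0 0 0 0")

```text
t: 2.27
eef_pos: [435.1, -9.5, 151.4]
tcp_rot: [-3.142, 0.001, -0.078]
ft_force: [0.4, -0.6, 0.8]
opening: 0.003
grip_force: 0.0
```

```bash
cat >> h.py <<'E'
from scipy.spatial.transform import Rotation as Ro
def wray(u,v,z,s):
    p=env.camera_params('wrist');K=p['mtx'];M=np.array(p['mount'])
    x,y=(u-K[0][2])/K[0][0],(v-K[1][2])/K[1][1];r=np.hypot(x,y)
    d=np.array([x/r*np.sin(r),y/r*np.sin(r),np.cos(r)]) if r>0 else np.array([0,0,1.])
    R=Ro.from_euler('xyz',s['tcp_rot']).as_matrix()
    o=R@M[:3,3]+s['eef_pos'];d=R@M[:3,:3]@d
    return o+d*(z-o[2])/d[2]
E
python3 - <<'E'
from h import *
s=env.state();im,d=shot('wrist','w1');print(s['eef_pos'],s['tcp_rot'])
c=cv2.resize(im[:,:,::-1],(800,500),interpolation=cv2.INTER_CUBIC);cv2.imwrite('pics/w1c.png',c)
E
```

```text
[435.11780962  -9.52210485 151.36931215] [-3.14157655e+00  8.88930220e-04 -7.78519626e-02]
```

View pics/w1c.png

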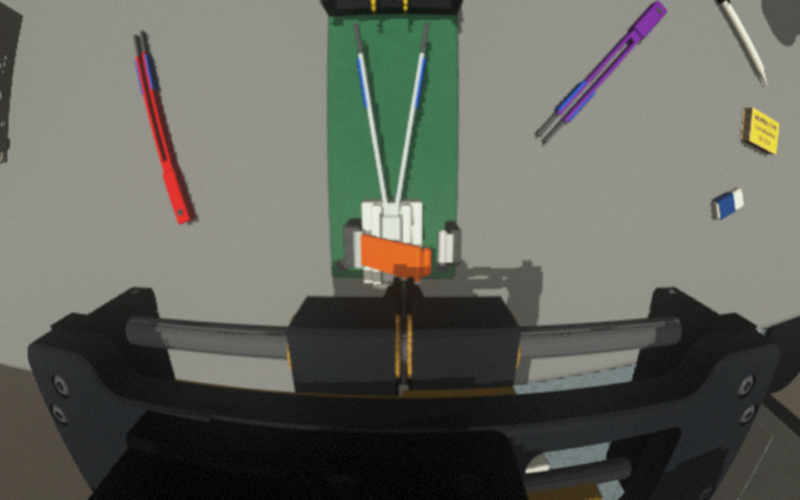

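The wrist view shows the jig aligned with the tool. The strap hinge is at (361,235–260), its free end at (431,250–277), the catch at (448,245), and the closed fingertips at (403,285).

Run:
```python
from h import *
s=env.state()
for n,u,v,z in [('sadFL',362,203,42),('sadFR',422,203,42),('hingeFar',362,234,49),('hingeNear',361,260,49),('endFar',432,250,90),('endNear',431,277,90),('endFar75',432,250,75),('endNear75',431,277,75),('catchL',439,262,48),('catchLfar',441,226,48),('plateL',328,150,10),('plateR',460,150,10),('tip',358,27,42),('tipR',427,27,42),('fingertip',403,285,134)]:
    print(n,wray(u/1.25-.1,v/1.25-.1,z,s).round(1))
```

```text
sadFL [469.3  16.3  42. ]
sadFR [466.1 -24.7  42. ]
hingeFar [449.1  17.5  49. ]
hingeNear [430.8  20.1  49. ]
endFar [445.5 -26.8  90. ]
endNear [429.2 -25.4  90. ]
endFar75 [441.4 -27.7  75. ]
endNear75 [423.9 -26.1  75. ]
catchL [425.  -33.6  48. ]
catchLfar [450.4 -36.3  48. ]
plateL [508.2  42.4  10. ]
plateR [500.3 -57.6  10. ]
tip [592.1   9.4  42. ]
tipR [588.  -37.2  42. ]
fingertip [441.6  -9.8 134. ]
```

>>> drive_tool(deltas="0.02 -0.04 -0.2 0;0 0 -0.2 0;0 0 -0.15 0;0 0 -0.1 0;0 0 -0.05 0;0 0 0 0")

```text
t: 2.82
eef_pos: [437.2, -11.4, 81.1]
tcp_rot: [-3.142, 0.001, -0.073]
ft_force: [-0.7, 0.5, -0.1]
opening: 0.008
grip_force: 0.0
```

>>> drive_tool(deltas="0 0 -0.04 0;0 0 -0.04 0;0 0 -0.03 0;0 0 -0.03 0;0 0 0 0;0 0 0 0")

```text
t: 3.32
eef_pos: [437.3, -12.3, 67.7]
tcp_rot: [3.142, -0.0, -0.075]
ft_force: [-0.4, -0.3, 0.1]
opening: 0.009
grip_force: 0.0
```

>>> drive_tool(deltas="0 0 -0.015 0;0 0 -0.01 0;0 0 0 0;0 0 0 0")

```text
t: 3.65
eef_pos: [437.5, -12.4, 65.4]
tcp_rot: [3.141, -0.001, -0.075]
ft_force: [-1.9, 0.1, 7.6]
opening: 0.003
grip_force: 4.1
```

>>> drive_tool(deltas="0 0 -0.01 0;0 0 -0.01 0;0 0 0 0;0 0 0 0")

```text
t: 3.98
eef_pos: [437.6, -12.4, 64.7]
tcp_rot: [3.141, -0.002, -0.075]
ft_force: [-5.8, -0.7, 34.2]
opening: 0.006
grip_force: 17.1
```

Solid contact at z ≈ 48. I'll lift off, open, and look from above the grip pads.

>>> drive_tool(deltas="0 0 0.1 0;0 0 0.3 0;0 0 0.35 0;0.2 0 0.2 0;0.1 0 0 0;0 0 0 0;0 0 0 0", gripper=1)

```text
t: 4.57
eef_pos: [466.8, -12.2, 157.3]
tcp_rot: [-3.142, 0.001, -0.075]
ft_force: [-0.7, -0.3, 0.1]
opening: 0.002
grip_force: 0.0
```

Run:
```python
from h import *
s=env.state();im,d=shot('wrist','w2');print(s['eef_pos'],s['tcp_rot'])
cv2.imwrite('pics/w2c.png',cv2.resize(im[0:260,210:420,::-1],None,fx=2.3,fy=2.3,interpolation=cv2.INTER_CUBIC))
```

```text
[466.76894302 -12.2333846  157.26019987] [-3.14156517e+00  1.32403929e-03 -7.51149108e-02]
```

View pics/w2c.png

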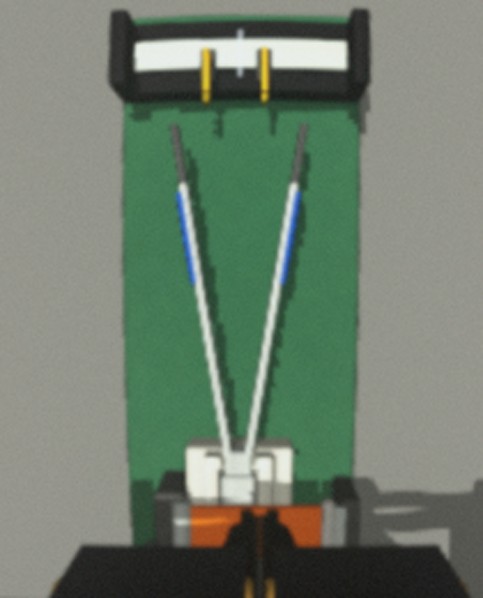

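The strap now lies flat from its hinge (185,525) to the catch (322,525). The pads are near (187,240) and (291,240), the pointer rears at (206,100) and (265,100), and the tips at (175,127) and (304,127).

Run:
```python
from h import *
s=env.state()
o=np.array([551,-12]);a=-.08
R=np.array([[np.cos(a),np.sin(a)],[-np.sin(a),np.cos(a)]])
for n,u,v,z in [('padL',185.5,240,42),('padR',292,240,42),('ptrL',206,101,44),('ptrR',265,101,44),('ptrLf',206,50,44),('ptrRf',265,50,44),('tipL',175,127,42),('tipR',304,127,42),('bedL',110,100,44),('bedR',369,100,44),('plL',123,300,10),('plR',357,300,10),('rootL',228,455,42),('rootR',250,455,42),('sadL',187,443,42),('sadR',293,443,42)]:
    q=wray(210+u/2.3-.3,v/2.3-.3,z,s);print(n,q.round(1),(R@(q[:2]-o)).round(1))
d=np.load('pics/w2.npy')
# strap z by depth
p=env.camera_params('wrist');K=p['mtx'];M=p['mount'];Rm=Ro.from_euler('xyz',s['tcp_rot']).as_matrix()
for u,v in [(195,525),(215,525),(290,520),(300,520),(310,520),(318,520)]:
    U=210+u/2.3-.3;V=v/2.3-.3;x,y=(U-K[0,2])/K[0,0],(V-K[1,2])/K[1,1];r=np.hypot(x,y)
    D=d[round(V),round(U)];c=np.array([x/r*np.tan(r)*D,y/r*np.tan(r)*D,D])
    print(u,v,(Rm@(M[:3,:3]@c+M[:3,3])+s['eef_pos']).round(1))
```

```text
padL [549.8   8.2  42. ] [-2.8 20. ]
padR [546.6 -31.2  42. ] [ -2.8 -19.5]
ptrL [602.   -3.5  44. ] [50.2 12.5]
ptrR [600.2 -25.2  44. ] [50.1 -9.3]
ptrLf [622.6  -4.9  44. ] [70.8 12.8]
ptrRf [620.7 -26.8  44. ] [70.6 -9.2]
tipL [593.5   8.8  42. ] [40.7 24.2]
tipR [589.5 -38.9  42. ] [ 40.5 -23.8]
bedL [606.9  32.3  44. ] [52.2 48.7]
bedR [598.7 -63.9  44. ] [ 51.7 -47.9]
plL [528.9  40.   10. ] [-26.2  50.1]
plR [521.1 -58.3  10. ] [-26.1 -48.6]
rootL [466.3  -0.8  42. ] [-85.3   4.4]
rootR [465.7  -9.4  42. ] [-85.3  -4.2]
sadL [472.3  14.6  42. ] [-80.6  20.3]
sadR [469.2 -26.3  42. ] [-80.4 -20.8]
195 525 [441.   14.1  49.1]
215 525 [440.    6.3  48. ]
290 520 [439.7 -23.1  47.5]
300 520 [439.5 -27.   47.8]
310 520 [439.5 -30.8  48.5]
318 520 [438.5 -34.1  46.7]
```

The strap is shut (top at about z 48, level). Next I'll open and go down around the pads.

>>> drive_tool(deltas="0.2 0 0 -0.0015;0.2 0.01 0 0;0.2 0 0 0;0.15 0 0 0;0.07 0 0 0;0 0 0 0;0 0 0 0;0 0 0 0;0 0 0 0;0 0 0 0", gripper=0.15)

```text
t: 5.45
eef_pos: [548.8, -11.3, 158.2]
tcp_rot: [3.142, 0.0, -0.08]
ft_force: [-0.3, -0.2, -0.5]
opening: 0.648
grip_force: 0.0
```

>>> drive_tool(deltas="0 0 -0.2 0;0 0 -0.25 0;0 0 -0.25 0;0 0 -0.2 0;0 0 -0.15 0;0 0 -0.1 0;0 0 -0.05 0;0 0 0 0;0 0 0 0")

```text
t: 6.2
eef_pos: [549.5, -11.4, 38.7]
tcp_rot: [3.141, -0.001, -0.08]
ft_force: [-0.2, -0.4, 0.2]
opening: 0.852
grip_force: 0.0
```

Now I'll squeeze to just short of the target, then look.

>>> drive_tool(deltas="0 0.005 -0.02 0;0 0 0 0;0 0 0 0;0 0 0 0;0 0 0 0;0 0 0 0;0 0 0 0;0 0 0 0;0 0 0 0;0 0 0 0", gripper=0.72)

```text
t: 7.03
eef_pos: [549.4, -10.9, 36.2]
tcp_rot: [3.142, -0.0, -0.08]
ft_force: [0.7, -0.6, 0.1]
opening: 0.286
grip_force: 3.8
```

```bash
cat > look.py <<'E'
from h import *
import sys
s=env.state();im,d=shot('wrist',sys.argv[1]);print(s['eef_pos'],s['opening'],s['grip_force'],s['ft_force'])
cv2.imwrite(f'pics/{sys.argv[1]}c.png',cv2.resize(im[80:250,240:400,::-1],None,fx=3.5,fy=3.5,interpolation=cv2.INTER_CUBIC))
E
python3 look.py w3
```

```text
[549.44329553 -10.89616171  36.17367263] 0.28589818426911234 3.7736767770547885 [ 0.66231101 -0.59927253  0.11371313]
```

View pics/w3c.png

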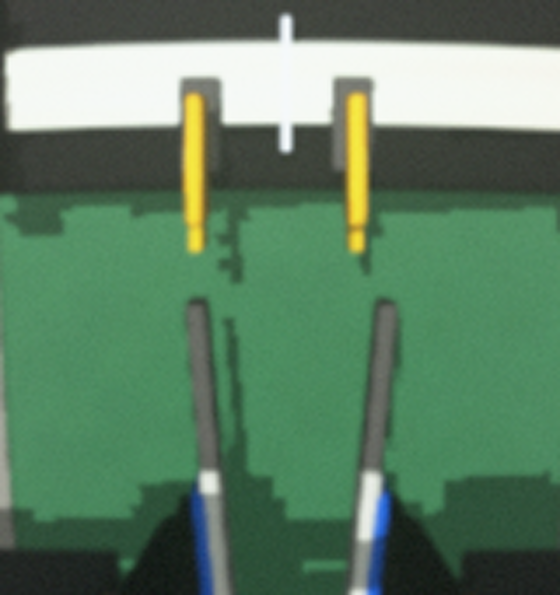

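Left tip ≈ (198,303) against its pointer at (196,225). Right tip ≈ (386,303) against its pointer at (357,225).

```bash
cat > m.py <<'E'
from h import *
import sys
s=env.state();a=s['tcp_rot'][2] if len(sys.argv)<6 else float(sys.argv[5])
a=-.08
def J(u,v,z):
    q=wray(240+u/3.5-.36,80+v/3.5-.36,z,s)[:2]-[551,-12]; return np.array([np.cos(a)*q[0]+np.sin(a)*q[1],-np.sin(a)*q[0]+np.cos(a)*q[1]])
pl,pr,tl,tr=map(float,sys.argv[1:5])
for n,u,v,z in [('pl',pl,225,44),('pr',pr,225,44),('plf',193.5,100,44),('prf',357,100,44),('tl',tl,303,42),('tr',tr,303,42)]: print(n,J(u,v,z).round(2))
E
python3 m.py 196 357.5 198.3 386.5
```

```text
pl [55.72 12.71]
pr [55.69 -8.91]
plf [72.52 12.9 ]
prf [72.46 -8.74]
tl [44.8  12.72]
tr [ 44.8  -13.14]
```

>>> drive_tool(deltas="0 0.006 0 0;0 0.007 0 0;0 0 0 0;0 0 0 0;0 0 0 0;0 0 0 0;0 0 0 0;0 0 0 0", gripper=0.75)

```text
t: 7.75
eef_pos: [549.3, -9.6, 36.1]
tcp_rot: [3.142, 0.0, -0.08]
ft_force: [0.0, -0.8, -0.7]
opening: 0.254
grip_force: 4.6
```

```bash
python3 look.py w4
```

```text
[549.26437188  -9.55547912  36.13680223] 0.25397087629623355 4.565102085471153 [ 0.01467548 -0.7814778  -0.71332151]
```

View pics/w4c.png

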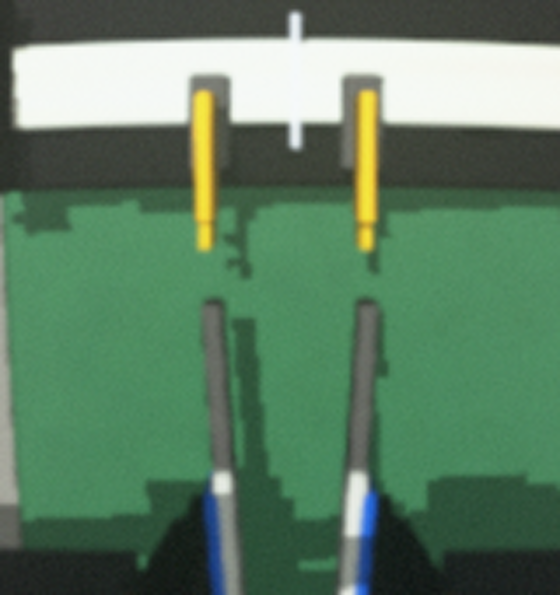

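Left tip is at (214,303) against pointer (205,225). Right tip is at (367,303) against pointer (366.5,225). I'll measure these with subpixel profiles.

```bash
cat > seg.py <<'E'
from h import *
import sys
s=env.state();f=sys.argv[1]
im=cv2.imread(f'pics/{f}.png').astype(float);d=2
def J(u,v,z):
    a=-.08;q=wray(u,v,z,s)[:2]-[551,-12]; return np.array([np.cos(a)*q[0]+np.sin(a)*q[1],-np.sin(a)*q[0]+np.cos(a)*q[1]])
L=float(sys.argv[2]);Rr=float(sys.argv[3]);TL=float(sys.argv[4]);TR=float(sys.argv[5])
c=lambda u:240+u/3.5-.36
for n,pu,tu in [('L',L,TL),('R',Rr,TR)]:
    P=[];T=[]
    for v in range(110,142):
        u=np.arange(round(c(pu))-5,round(c(pu))+6);w=np.clip(im[v,u,2]-im[v,u,0]-50,0,None)
        if w.sum()>0:P.append(J((w*u).sum()/w.sum(),v,44))
    for v in range(168,186):
        u=np.arange(round(c(tu))-6,round(c(tu))+7);w=np.clip(20-(im[v,u,1]-im[v,u,2]),0,None)
        w[(im[v,u].sum(1)<170)]=0
        if w.sum()>0:T.append(J((w*u).sum()/w.sum(),v,42))
    P=np.array(P);T=np.array(T);p=np.polyfit(P[:,0],P[:,1],1);t=np.polyfit(T[:,0],T[:,1],1)
    x=45.; print(n,'ptr slope',p[0].round(4),'ptr y@tip',np.polyval(p,x).round(2),'y@rear',np.polyval(p,53).round(2),'tip',np.polyval(t,x).round(2),'slope',t[0].round(3),'err',(np.polyval(t,x)-np.polyval(p,x)).round(2))
E
python3 seg.py w4 205 366.5 214 367
```

```text
L ptr slope 0.0074 ptr y@tip 12.83 y@rear 12.89 tip 12.2 slope 0.055 err -0.63
R ptr slope 0.0003 ptr y@tip -8.71 y@rear -8.71 tip -9.28 slope -0.042 err -0.57
```

>>> drive_tool(deltas="0 0.004 0 0;0 0 0 0;0 0 0 0;0 0 0 0;0 0 0 0;0 0 0 0", gripper=0.75)

```text
t: 8.3
eef_pos: [549.3, -9.2, 36.2]
tcp_rot: [3.141, 0.0, -0.08]
ft_force: [-0.6, -0.4, 0.2]
opening: 0.253
grip_force: 4.6
```

```bash
python3 m.py 205 366.5 214 367.3; python3 look.py w5; python3 seg.py w5 207 369 214 367
```

```text
pl [55.44 13.21]
pr [55.43 -8.4 ]
plf [72.25 14.61]
prf [72.19 -7.02]
tl [44.52 12.26]
tr [44.52 -8.77]
[549.29057202  -9.16157524  36.15909004] 0.25285270690741835 4.561494504632719 [-0.64932711 -0.43397084  0.18913578]
L ptr slope -0.0076 ptr y@tip 13.13 y@rear 13.07 tip 12.77 slope 0.061 err -0.36
R ptr slope 0.014 ptr y@tip -8.97 y@rear -8.86 tip -8.83 slope -0.06 err 0.14
```

View pics/w5c.png

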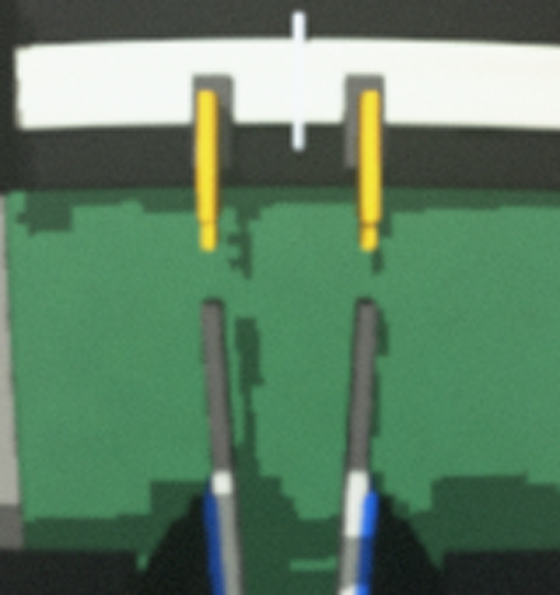

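Left tip is at 213.5 against an expected 209.6 px, about 0.4 mm inside. The right is within 0.1 mm. One small trim.

>>> drive_tool(deltas="0 0.001 0 0;0 0 0 0;0 0 0 0;0 0 0 0;0 0 0 0;0 0 0 0;0 0 0 0;0 0 0 0", gripper=0.745)

```text
t: 9.02
eef_pos: [549.3, -9.0, 36.2]
tcp_rot: [3.141, 0.0, -0.08]
ft_force: [-0.9, -0.9, 1.0]
opening: 0.255
grip_force: 4.4
```

```bash
python3 look.py w6; python3 seg.py w6 207 369 212 367;python3 look.py w7; python3 seg.py w7 207 369 212 367
python3 - <<'E'
import cv2
a=cv2.imread('pics/w7c.png');cv2.imwrite('pics/w7d.png',a)
E
```

```text
[549.30699988  -9.04534228  36.15151221] 0.25451129093124414 4.4449047287344 [-0.91798    -0.85040256  0.98726169]
L ptr slope 0.0037 ptr y@tip 12.91 y@rear 12.94 tip 13.22 slope 0.068 err 0.3
R ptr slope 0.0035 ptr y@tip -8.77 y@rear -8.74 tip -8.91 slope -0.039 err -0.14
[549.296025    -9.04904646  36.14610231] 0.2569706067493988 4.444663060839957 [ 0.04995379 -1.78232071 -0.43996647]
L ptr slope 0.0037 ptr y@tip 12.91 y@rear 12.94 tip 13.21 slope 0.068 err 0.3
R ptr slope 0.004 ptr y@tip -8.78 y@rear -8.75 tip -8.94 slope -0.044 err -0.16
```

View pics/w7c.png

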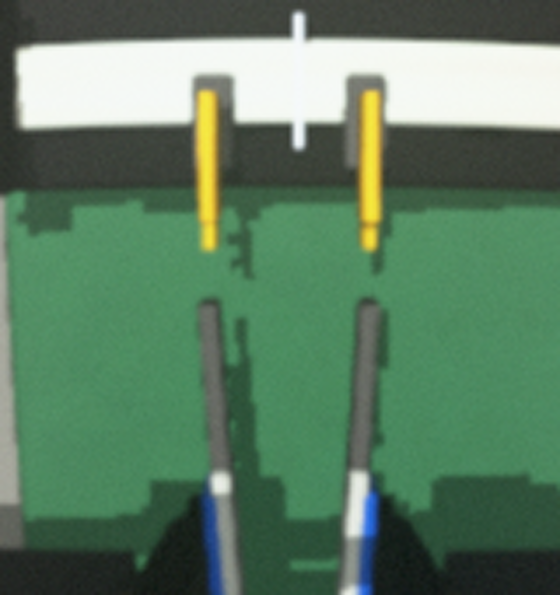

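The tips now line up with their pointers within a few tenths of a mm (210 and 368.5 px, expected 210 and 367.5), and the squeeze is steady at 4.4 N. I'm handing the job in.

```bash
python3 -c "
from cell import env
print(env.job_done())"
```

```text
the job is handed in; nothing more can be done
None
```

I pressed the strap down until it lay level and stayed shut after I lifted off, and the arm is still squeezing the tweezers at about 4.4 N, with both tips within roughly 0.3 mm of their pointers by the wrist camera; handed in at about 9 s of the 45 s allowed (no verdict was returned).

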